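# Shut and lock the small-parts case

### The job

The blue small-parts case on the workbench has been left standing open: with the fingertips, push its lid over and down until it is fully shut, without slamming it, and then push both yellow catches outwards to their stops so that it is locked. Pick nothing up: the case stays standing where it is, and the tools and parts around it are left undisturbed.

Things in the scene. Friction and masses are not known exactly. Their poses are not given: they have to be found in the camera images.
- case: the small-parts case: blue tray 190 deep (x), 280 wide (y), 46 high, 12 compartments of nuts and bolts; loose on the bench, 2 to 3 kg. Origin: centre of its underside; x points from its front (black carrying handle, 27 mm out, 22 mm up) to its hinge side, y to its left, z up. The front faces roughly towards the robot
- case_hinge (a point): the middle of the lid's hinge axis, on the tray's far rim: 95 mm behind the case's centre, 46 mm above the bench; the axis runs along the case's y
- lid (a joint): lid angle, rad: 0 = shut, level on the tray; grows as it opens upwards; 1.57 upright, stops at 1.75. Stiff hinge: the lid stays where it is left and needs 1 to 5 N at its front edge. Flat plate, 190 from hinge to front edge, 280 wide, 12 thick, blue frame and solid clear window; its inner face passes through the hinge axis; shut, its outer (top) face is 58 mm above the bench
- lid_front (a point): middle of the lid's front (free) edge, on its outer face; moves with the lid
- catch_left (a joint): travel of the left yellow slide catch, m: 0 = unlocked, 0.018 = locked, against its stop; it slides along the case's +y (outwards, away from the case's middle) and stays where it is left; takes about 3 N
- catch_left_top (a point): centre of the top of the left catch's thumb tab, 20 (x) by 16 (y), its top 13 mm proud of the lid's outer face, on a yellow foot 34 long (y) and 4 high that reaches 9 mm past the tab both ways. It sits 16 mm in from the lid's front edge and, unlocked, 80 mm left of the lid's middle; a red patch shows on the track beyond it while unlocked
- catch_right (a joint): travel of the right yellow slide catch, m: 0 = unlocked, 0.018 = locked; it slides along the case's -y (outwards); otherwise as the left one
- catch_right_top (a point): centre of the top of the right catch's thumb tab, mirror image of the left one, 80 mm to the right of the lid's middle when unlocked
- hook_spanner: black hook spanner, about 240 long, 6 thick, lying in front of the case; origin on its underside
- collar: aluminium slotted locking collar, 82 outside, 55 bore, 12 high, lying beside the case; origin: centre of its underside
- tin: round green tin with a steel lid, 80 across, 58 high, standing beside the case; origin: centre of its underside
- bearing: black cast two-bolt flange bearing, 105 by 72, 29 high, behind the case; origin: centre of its underside
- bottle: small red bottle with a white nozzle, 38 across, 110 high, standing behind the case; origin: centre of its underside
- socket: steel socket for a ratchet, 36 across, 50 high, standing behind the case; origin: centre of its underside
- wrench: steel wrench, 190 long, lying to the right of the case; origin on its underside

How it is judged:
By the outcome, as a careful person would: the job done as asked, in the order asked, and still so for the second after the job is handed in, with the robot touching nothing.
It also fails if it takes over 51 s, if anything falls off the work surface, if the arm or the gripper's body presses on something with over 40 N, if the wrist force passes 120 N, or if a joint passes its speed limit or range.

### The arm

A 6-joint arm with a two-finger parallel gripper is mounted at the origin on the work surface. World frame = base frame: x ahead of the robot, y to its left, z up, the work surface at z = 0. Lengths are in m, angles in rad, forces in N, time in s.
With the tool pointing down it reaches from about 0.3 to 0.75 m from the base axis. Payload 8.5 kg.
Tool frame: the origin (TCP) lies midway between the tips of the shut fingers; the grasp point (between the pads) lies tcp_to_grasp behind it (tcp_to_grasp is the distance from the TCP to the grasp point, in m); x points along the fingers, y is the direction in which the jaws open and shut, and the axes are right-handed (so a half turn about x gives the same grasp; the last joint's range is limited). The gripper opens to 88 mm and grips with 3 to 60 N. Pads are 18 mm wide; open, the fingers measure 123 mm over their backs; the gripper's body (75 mm by 187 mm) begins 45 mm behind the grasp point.
Start: joints at [-1.324, 0.381, 1.297, -0, 1.464, -0.215], TCP at [0.245, -0.492, 0.239] pointing down, gripper open.
Joint ranges: [-3.11, 3.11], [-0.89, 2.33], [0.22, 2.48], [-1.42, 4.56], [0.17, 2.85], [-2.88, 2.88]. Speed limits (rad/s): [2.39, 2.39, 3.14, 3.14, 3.14, 3.14].

### API

Orientations are given as a unit quaternion [w, x, y, z].
In Python, from station import sense, grab_frame, get_calibration, hand_in, tcp_to_grasp gives the robot as it stands.
- The arm moves only by the shell command python3 -m inch 'ROWS' [FORCE]. ROWS is JSON, a list of rows, each a list of 3 entries, a list of its own where there are three numbers: the shift along the tool's x, y, z in cm, then the turn about the tool's x in degrees, then the opening, from 0 (shut) to 1 (fully open). In form: [[[x, y, z], yaw, gripper], ...]. A call has 1 to 10 rows; each row is the pose to reach, as a shift and turn from the pose commanded when the call began, along the tool's axes at that moment; what a row does not reach only later rows make up. A row lasts 1/12 s, in which the tool goes at most 41.7 mm and 7.16 degrees, less where a joint would pass 70% of its speed; a pose out of reach is approached as far as the arm can. A call with a gripper value outside its range is refused whole. The fingers move at their own pace and stop on an object; FORCE is the grip in N (left out, the last holds). Time passes only in rows, so rows that repeat a pose let the fingers close. It gives the time, the measured TCP pose, the force and the opening at its end, in the units of the state.
- sense(): the state, without advancing time (a new reading comes with each control period).
- grab_frame(name): name is "scene" or "top" or "wrist"; returns (picture, depth): 384x512x3 uint8, blue, green, red; 384x512 float32, m along the optical axis (not along the pixel's ray), 0 where there is no reading.
- get_calibration(name): a dict with "intrinsics" (3x3 intrinsics, pixels), "extrinsics" (4x4, takes a point from camera to world coordinates); the wrist camera has in their place "tool_from_camera" (4x4, takes a point from camera to tool coordinates, whose origin is the TCP and whose axes are the tool frame's). Camera axes: x right, y up, looking along -z (the intrinsics and any distortion apply to the point x, -y, -z); pixel columns grow to the right and rows downward; lengths in m; the calibration is good to about 2 mm. A picture is of the moment at which its call begins: read the wrist's pose just before it. get_calibration takes no time and is no camera call.
- hand_in(): hands the job in, once; it reports no verdict.
The state is a dict: "time": time; "joint_pos": joint angles; "joint_velocities": joint speeds; "effort": joint torques, N m; "ee_pos": TCP position; "eef_rot": TCP orientation; "force": force on the tool from outside, world axes, zero at the start; "torque": the same for the moment, N m; "opening": finger opening in m.
Only numpy, scipy, OpenCV 4.12 (cv2) and the standard library are available. Lean on these libraries where they do the work, as an engineer would, in place of code of your own. Each camera call takes 0.05 s, during which the arm holds its last target.

## Working session

There is one attempt and no reset: what is moved stays moved. The work goes in short steps, Python scripts to look and compute and a shell command to move; the robot and the scene stay as the last step left them, time stands still between calls to the robot, and variables do not carry over. Pictures are saved under pics/ and viewed, and the job is handed in when it is done.

```bash
mkdir -p pics; ls; python3 - <<'E'
from station import *
import cv2,json
s=sense();print(s); print(tcp_to_grasp)
for n in("scene","top","wrist"):
    c=get_calibration(n);print(n,c)
for n in("scene","top"):
    im,d=grab_frame(n);cv2.imwrite(f"pics/{n}0.png",im);import numpy as np;np.save(f"{n}0.npy",d)
E
```

```text
pics
{'time': 0.0, 'joint_pos': array([-1.32431984e+00,  3.81176891e-01,  1.29821846e+00, -8.68559770e-06,
        1.46360974e+00, -2.15296244e-01]), 'joint_velocities': array([-0.00078896, -0.00134903,  0.00059012,  0.00081572,  0.00081283,
       -0.00081677]), 'effort': array([-5.19390851e-04, -4.37934208e+01, -2.24556237e+01,  7.13410671e-02,
        3.52813234e-02, -1.17010550e-04]), 'ee_pos': array([ 0.24497467, -0.49212673,  0.2381623 ]), 'eef_rot': array([-0.16131566, -0.68833187, -0.16231419,  0.68835354]), 'force': array([ 0.09140745, -0.50395191,  0.7612096 ]), 'torque': array([-0.03711798, -0.00883158, -0.0448004 ]), 'opening': 0.08794461000284085}
0.0187
scene {'intrinsics': array([[363.09676812,   0.        , 248.06158462],
       [  0.        , 363.09676812, 192.07375943],
       [  0.        ,   0.        ,   1.        ]]), 'extrinsics': array([[ 0.38125414, -0.77200863,  0.50857444,  1.05830896],
       [ 0.92436725,  0.31013042, -0.22218082, -0.22149923],
       [ 0.0138011 ,  0.55481691,  0.83185799,  0.85321859],
       [ 0.        ,  0.        ,  0.        ,  1. 
[... 283 characters left out ...]
0.00591073, -0.00331474, -0.02571082],
       [-0.00432973,  0.18096837,  0.98347939,  1.05586152],
       [ 0.        ,  0.        ,  0.        ,  1.        ]])}
wrist {'intrinsics': array([[324.55221233,   0.        , 255.00050256],
       [  0.        , 324.55221233, 192.5937071 ],
       [  0.        ,   0.        ,   1.        ]]), 'tool_from_camera': array([[-1.19057455e-04,  3.07279848e-01, -9.51619189e-01,
        -1.45151385e-01],
       [ 9.99999791e-01,  6.41878579e-04,  8.21535780e-05,
         1.94018961e-03],
       [ 6.36068111e-04, -9.51618980e-01, -3.07279860e-01,
        -8.13524238e-02],
       [ 0.00000000e+00,  0.00000000e+00,  0.00000000e+00,
         1.00000000e+00]])}
```

View pics/scene0.png

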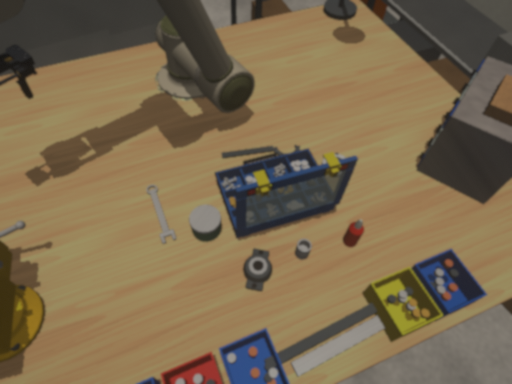

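View pics/top0.png

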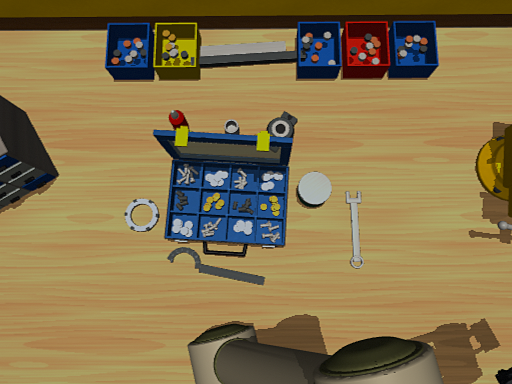

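```bash
cat > h.py <<'E'
import numpy as np,cv2
from station import *
def P(n,u,v,d,c=None):
    c=c or get_calibration(n);K=c["intrinsics"];u=np.asarray(u,float);v=np.asarray(v,float)
    p=np.stack([(u-K[0,2])/K[0,0]*d,-(v-K[1,2])/K[1,1]*d,-d*np.ones_like(u)],-1)
    return p@c["extrinsics"][:3,:3].T+c["extrinsics"][:3,3]
def ray(n,u,v,z):
    c=get_calibration(n);a=P(n,u,v,1.0,c);o=c["extrinsics"][:3,3]
    return o+(a-o)*((z-o[2])/(a[...,2]-o[2]))[...,None]
E
python3 - <<'E'
from h import *
for n,(x0,y0,w,h) in {"top":(110,100,260,200),"scene":(180,120,220,180)}.items():
    im=cv2.imread(f"pics/{n}0.png");cv2.imwrite(f"pics/{n}0c.png",cv2.resize(im[y0:y0+h,x0:x0+w],None,fx=3,fy=3,interpolation=cv2.INTER_CUBIC))
    d=np.load(f"{n}0.npy");hsv=cv2.cvtColor(im,cv2.COLOR_BGR2HSV)
    v,u=np.mgrid[:384,:512];p=P(n,u,v,d)
    box=(u>x0)&(u<x0+w)&(v>y0)&(v<y0+h)&(d>0)
    y=box&(hsv[...,0]>22)&(hsv[...,0]<34)&(hsv[...,1]>180)&(hsv[...,2]>120)&(p[...,2]>.1)
    k,l,st,ce=cv2.connectedComponentsWithStats(y.astype(np.uint8))
    for i in range(1,k):
        if st[i,4]>20: q=p[l==i];print(n,"yellow",ce[i],st[i],q.mean(0).round(4),q.min(0).round(3),q.max(0).round(3))
    b=box&(hsv[...,0]>100)&(hsv[...,0]<130)&(hsv[...,1]>120)
    q=p[b];q=q[np.isfinite(q).all(1)]
    print(n,"blue z hist",np.histogram(q[:,2],np.arange(0,.3,.01))[0])
    for lo,hi in((.038,.054),(.1,.14),(.14,.18),(.18,.21),(.21,.28)):
        r=q[(q[:,2]>lo)&(q[:,2]<hi)]
        if len(r): print(lo,hi,len(r),np.percentile(r,[1,50,99],axis=0).round(4).tolist())
    r=q[(q[:,2]>.04)&(q[:,2]<.052)]
    print(cv2.minAreaRect(r[:,:2].astype(np.float32)))
E
```

```text
top yellow [181.42173913 136.03043478] [175 126  14  20 230] [0.6713 0.1426 0.2396] [0.652 0.13  0.2  ] [0.696 0.164 0.245]
top yellow [262.90666667 140.73777778] [257 131  15  20 225] [ 0.6603 -0.0191  0.2402] [ 0.64  -0.035  0.227] [ 0.685 -0.007  0.245]
top blue z hist [3946  440  429  754 1135  110  121   19   21   18   23   18   20   18
   23   24   21   23   29   25   35  148  159  705    4    0    0    0
    0]
0.038 0.054 1524 [[0.4709, -0.0749, 0.0381], [0.573, 0.0731, 0.0429], [0.6726, 0.2119, 0.052]]
0.1 0.14 79 [[0.6569, -0.0747, 0.1014], [0.6741, 0.1823, 0.1197], [0.6762, 0.1999, 0.1398]]
0.14 0.18 91 [[0.6566, -0.0752, 0.1405], [0.6587, -0.0573, 0.1595], [0.676, 0.1992, 0.1786]]
0.18 0.21 89 [[0.6567, -0.0753, 0.1804], [0.6703, 0.1207, 0.1966], [0.6759, 0.199, 0.2097]]
0.21 0.28 1016 [[0.6575, -0.0733, 0.2109], [0.6694, 0.0605, 0.2348], [0.6845, 0.1968, 0.2394]]
((0.6139739155769348, 0.06614852696657181), (0.2822593152523041, 0.27648550271987915), 86.13196563720703)
scene yellow [331.35365854 159.51219512] [325 154  13  12  82] [0.6727 0.1418 0.2408] [0.655 0.133 0.238] [0.689 0.151 0.244]
scene yellow [261.19811321 177.56603774] [255 171  12  14 106] [ 0.6604 -0.0187  0.2408] [ 0.644 -0.028  0.238] [ 0.677 -0.009  0.243]
scene yellow [264.2173913  188.86956522] [261 187   7   5  23] [ 0.6822 -0.0208  0.2297] [ 0.679 -0.027  0.228] [ 0.686 -0.014  0.232]
scene blue z hist [104   0   3  22  38   0   0   0   0   0   0   0   0   0   0   0   0   0
   0   0   0   0   0 309   0   0   0   0   0]
0.038 0.054 46 [[0.4898, -0.0743, 0.0388], [0.5789, -0.0684, 0.0444], [0.6386, 0.0748, 0.0483]]
0.21 0.28 309 [[0.6632, -0.0748, 0.2333], [0.6748, 0.0411, 0.236], [0.6855, 0.1868, 0.2381]]
((0.5490981340408325, -0.015636205673217773), (0.08371341973543167, 0.19726814329624176), 34.80651092529297)
```

```bash
sleep 1
```

```text
(no output)
```

View pics/top0c.png

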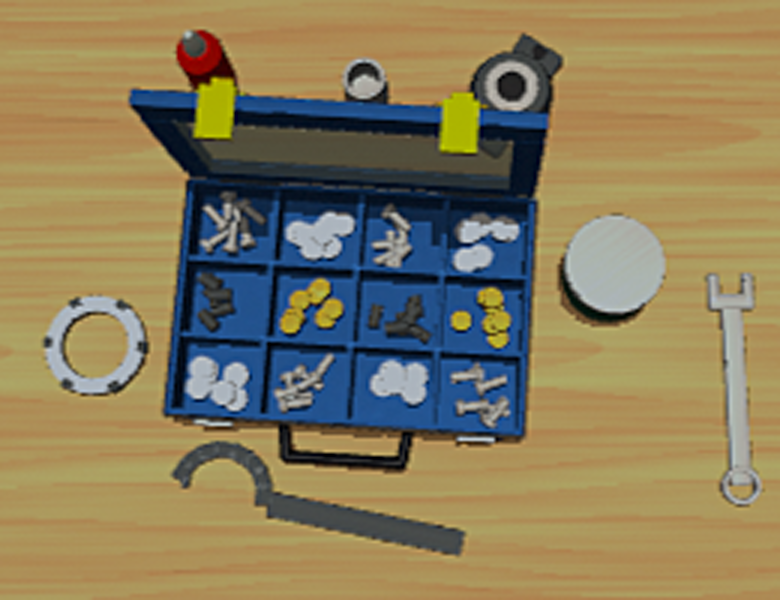

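View pics/scene0c.png

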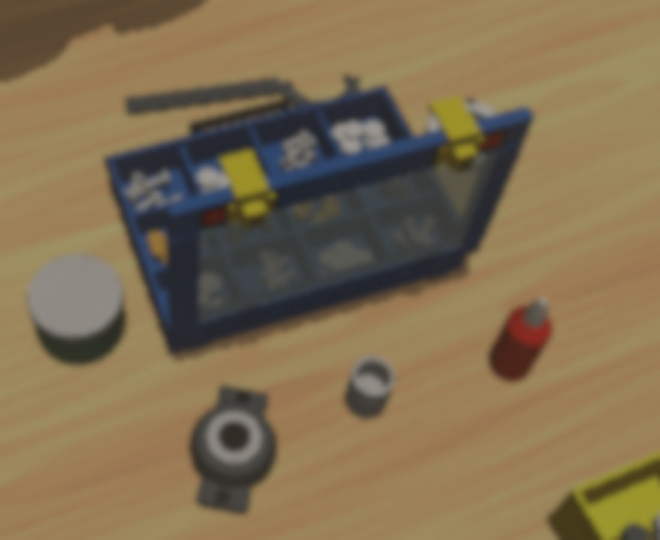

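```bash
cat >> h.py <<'E'
from scipy.spatial.transform import Rotation as Ro
YAW=-0.0735
CX=np.array([np.cos(YAW),np.sin(YAW),0]);CY=np.array([-CX[1],CX[0],0]);HG=np.array([.6665,.0622,.046])
def R():
    q=sense()["eef_rot"];return Ro.from_quat(q[[1,2,3,0]]).as_matrix()
def go(w):
    """world target -> tool shift cm"""
    s=sense();print("now",s["ee_pos"].round(4),"shift cm",(R().T@(np.asarray(w)-s["ee_pos"])*100).round(2))
def case(x,y,z): # hinge-relative case coords, z absolute
    return np.array([HG[0],HG[1],0])+x*CX+y*CY+[0,0,z]
def st():
    s=sense();p=s["ee_pos"]-HG;print("t",round(s["time"],2),"tcp",s["ee_pos"].round(4),"case",(p@CX).round(4),(p@CY).round(4),"F",s["force"].round(1),"op",round(s["opening"],4))
    q=R();print("jaw yaw err deg",np.degrees(np.arctan2(*(q[:,1]@np.c_[CX,CY])[::1])).round(2))
E
python3 - <<'E'
from h import *
# check lid plane fit from top depth
im=cv2.imread("pics/top0.png");d=np.load("top0.npy");hsv=cv2.cvtColor(im,cv2.COLOR_BGR2HSV)
v,u=np.mgrid[:384,:512];p=P("top",u,v,d)
b=(u>150)&(u<300)&(v>120)&(v<200)&(hsv[...,0]>100)&(hsv[...,0]<130)&(hsv[...,1]>120)&(p[...,2]>.09)&(p[...,2]<.225)
q=p[b];A=np.c_[q[:,1],q[:,2],np.ones(len(q))];s=np.linalg.lstsq(A,q[:,0],rcond=None)[0];r=q[:,0]-A@s
print("x=a y+b z+c",s,np.std(r),len(q))
k=abs(r)<.004;s=np.linalg.lstsq(A[k],q[k,0],rcond=None)[0];print(s,k.sum(),"x at hinge",s@[.0622,.046,1])
print(R().round(3)); st()
go(case(.05,0,.30))
E
```

```text
x=a y+b z+c [6.67575142e-02 5.74742108e-04 6.62094953e-01] 0.0004274641856144134 509
[6.67575142e-02 5.74742108e-04 6.62094953e-01] 509 x at hinge 0.6662737083771256
[[-0.     0.446 -0.895]
 [ 0.001 -0.895 -0.446]
 [-1.    -0.001 -0.   ]]
t 0.1 tcp [ 0.245  -0.4921  0.2382] case -0.3797 -0.5838 F [ 0.6  0.  -0.3] op 0.0882
jaw yaw err deg 149.33
now [ 0.245  -0.4921  0.2382] shift cm [ -6.13 -28.3  -66.74]
```

```bash
sed -i 's/YAW=-0.0735/YAW=-0.068/' h.py; python3 -m inch '[[[-4,0,0],0,0],[[-6.2,-1,-3],5,0],[[-6.2,-2.5,-6],12,0],[[-6.2,-4,-10],19,0],[[-6.2,-6,-14],25,0],[[-6.2,-7.5,-18],30.3,0],[[-6.2,-9,-22],30.3,0],[[-6.2,-11,-26],30.3,0],[[-6.2,-12.7,-30],30.3,0],[[-6.2,-14.4,-34],30.3,0]]' 20; python3 -c "
from h import *
st();go(case(.05,0,.30))"
```

```text
time: 0.93
ee_pos: [0.4755, -0.2225, 0.3006]
eef_rot: [0.024, -0.707, 0.024, 0.707]
force: [1.4, -0.6, 0.2]
opening: 0.0231
t 0.93 tcp [ 0.4755 -0.2225  0.3006] case -0.1712 -0.297 F [ 1.4 -0.6  0.2] op 0.0231
jaw yaw err deg 179.95
now [ 0.4755 -0.2225  0.3006] shift cm [  0.06 -29.68 -22.15]
```

```bash
python3 -m inch '[[[0,-3.2,-2.4],0,0],[[0,-6.4,-4.8],0,0],[[0,-9.6,-7.2],0,0],[[0,-12.8,-9.6],0,0],[[0,-16,-12],0,0],[[0,-19.2,-14.4],0,0],[[0,-22.4,-16.8],0,0],[[0,-25.6,-19.2],0,0],[[0,-28,-21],0,0],[[0,-29.5,-22],0,0]]'; python3 -c "
from h import *
st();go(case(.05,0,.20))"
```

```text
time: 1.77
ee_pos: [0.7152, 0.0582, 0.2991]
eef_rot: [0.023, -0.706, 0.023, 0.707]
force: [-0.9, -0.9, -0.2]
opening: 0.0003
t 1.77 tcp [0.7152 0.0582 0.2991] case 0.0489 -0.0007 F [-0.9 -0.9 -0.2] op 0.0003
jaw yaw err deg 179.8
now [0.7152 0.0582 0.2991] shift cm [ 9.91 -0.07 -0.13]
```

```bash
python3 -m inch '[[[2.5,0,0],0,0],[[5.5,0,0],0,0],[[8,0,0],0,0],[[9.2,0,0],0,0],[[9.2,0,0.4],0,0],[[9.2,0,1.0],0,0],[[9.2,0,1.5],0,0],[[9.2,0,1.9],0,0],[[9.2,0,2.2],0,0],[[9.2,0,2.2],0,0]]'; cat >> h.py <<'E'
def arc(degs,r=.165,ins=0.0):
    s=sense();p=s["ee_pos"]-HG;x0=p@CX;z0=p[2]
    for a in degs:
        t=np.radians(a);x=-r*np.cos(t)+(.012-ins)*np.sin(t)+.009;z=r*np.sin(t)+(.012-ins)*np.cos(t)
        print(a,[round(-(z-z0)*100,2),0,round(-(x-x0)*100,2)])
E
python3 -c "
from h import *
st();arc([90,88,86,84,82,80,77,74,71,68,65,62,59,56,53])"
```

```text
time: 2.6
ee_pos: [0.6916, 0.0567, 0.21]
eef_rot: [-0.024, 0.707, -0.024, -0.706]
force: [0.3, -0.9, -0.5]
opening: 0.0004
t 2.6 tcp [0.6916 0.0567 0.21  ] case 0.0254 -0.0038 F [ 0.3 -0.9 -0.5] op 0.0004
jaw yaw err deg 179.94
90 [np.float64(-0.1), 0, np.float64(0.44)]
88 [np.float64(-0.13), 0, np.float64(1.02)]
86 [np.float64(-0.14), 0, np.float64(1.6)]
84 [np.float64(-0.13), 0, np.float64(2.17)]
82 [np.float64(-0.11), 0, np.float64(2.75)]
80 [np.float64(-0.06), 0, np.float64(3.33)]
77 [np.float64(0.05), 0, np.float64(4.18)]
74 [np.float64(0.21), 0, np.float64(5.04)]
71 [np.float64(0.41), 0, np.float64(5.88)]
68 [np.float64(0.65), 0, np.float64(6.71)]
65 [np.float64(0.94), 0, np.float64(7.53)]
62 [np.float64(1.27), 0, np.float64(8.33)]
59 [np.float64(1.64), 0, np.float64(9.11)]
56 [np.float64(2.05), 0, np.float64(9.87)]
53 [np.float64(2.5), 0, np.float64(10.61)]
```

```bash
python3 -m inch '[[[-0.1,0,0.4],0,0],[[-0.1,0,1.0],0,0],[[-0.1,0,1.6],0,0],[[-0.1,0,2.2],0,0],[[-0.1,0,2.75],0,0],[[-0.05,0,3.3],0,0],[[0.05,0,4.2],0,0],[[0.2,0,5.05],0,0],[[0.4,0,5.9],0,0],[[0.65,0,6.7],0,0]]'; 
python3 -c "
from h import *
st();arc([65,62,59,56,53,50,47,44,41,38,35])
im,d=grab_frame('scene');cv2.imwrite('pics/s1.png',cv2.resize(im[80:300,140:420],None,fx=2.5,fy=2.5))"
```

```text
time: 3.43
ee_pos: [0.6243, 0.0611, 0.202]
eef_rot: [0.024, -0.707, 0.024, 0.707]
force: [2.6, -1.1, -0.8]
opening: 0.0002
t 3.43 tcp [0.6243 0.0611 0.202 ] case -0.042 -0.0039 F [ 2.6 -1.1 -0.8] op 0.0002
jaw yaw err deg 179.95
65 [np.float64(0.14), 0, np.float64(0.78)]
62 [np.float64(0.47), 0, np.float64(1.58)]
59 [np.float64(0.84), 0, np.float64(2.37)]
56 [np.float64(1.25), 0, np.float64(3.13)]
53 [np.float64(1.7), 0, np.float64(3.87)]
50 [np.float64(2.19), 0, np.float64(4.58)]
47 [np.float64(2.71), 0, np.float64(5.27)]
44 [np.float64(3.28), 0, np.float64(5.93)]
41 [np.float64(3.87), 0, np.float64(6.56)]
38 [np.float64(4.5), 0, np.float64(7.16)]
35 [np.float64(5.15), 0, np.float64(7.72)]
```

View pics/s1.png

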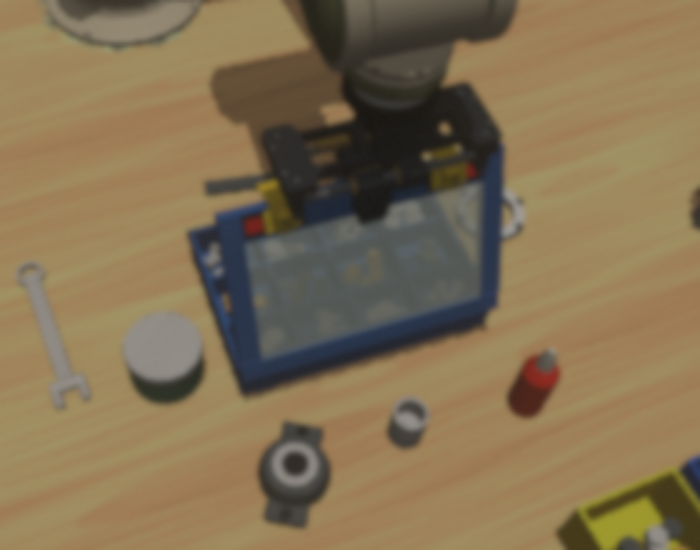

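The lid is tilting forward under the fingertips (fingers at about (372,205) in this crop), and the case and the parts around it haven't moved. I'll carry on along the arc.

```bash
python3 -m inch '[[[0.15,0,0.8],0,0],[[0.45,0,1.6],0,0],[[0.85,0,2.35],0,0],[[1.25,0,3.15],0,0],[[1.7,0,3.85],0,0],[[2.2,0,4.6],0,0],[[2.7,0,5.25],0,0],[[3.3,0,5.9],0,0],[[3.85,0,6.55],0,0],[[4.5,0,7.15],0,0]]'; 
python3 -c "
from h import *
st();arc([36,33,30,28,26,24,22,20,18,16,14,12,11,10,9,8,7,6,5,4,3,2,1,0])"
```

```text
time: 4.32
ee_pos: [0.5533, 0.066, 0.1572]
eef_rot: [0.024, -0.707, 0.024, 0.707]
force: [0.9, -1.7, 0.1]
opening: 0.0004
t 4.32 tcp [0.5533 0.066  0.1572] case -0.1132 -0.0039 F [ 0.9 -1.7  0.1] op 0.0004
jaw yaw err deg 179.95
36 [np.float64(0.45), 0, np.float64(0.43)]
33 [np.float64(1.13), 0, np.float64(0.97)]
30 [np.float64(1.83), 0, np.float64(1.47)]
28 [np.float64(2.31), 0, np.float64(1.79)]
26 [np.float64(2.81), 0, np.float64(2.09)]
24 [np.float64(3.31), 0, np.float64(2.37)]
22 [np.float64(3.83), 0, np.float64(2.63)]
20 [np.float64(4.35), 0, np.float64(2.88)]
18 [np.float64(4.88), 0, np.float64(3.1)]
16 [np.float64(5.42), 0, np.float64(3.31)]
14 [np.float64(5.96), 0, np.float64(3.5)]
12 [np.float64(6.52), 0, np.float64(3.67)]
11 [np.float64(6.79), 0, np.float64(3.75)]
10 [np.float64(7.07), 0, np.float64(3.82)]
9 [np.float64(7.35), 0, np.float64(3.89)]
8 [np.float64(7.64), 0, np.float64(3.96)]
7 [np.float64(7.92), 0, np.float64(4.01)]
6 [np.float64(8.2), 0, np.float64(4.07)]
5 [np.float64(8.49), 0, np.float64(4.12)]
4 [np.float64(8.77), 0, np.float64(4.16)]
3 [np.float64(9.06), 0, np.float64(4.2)]
2 [np.float64(9.35), 0, np.float64(4.23)]
1 [np.float64(9.63), 0, np.float64(4.26)]
0 [np.float64(9.92), 0, np.float64(4.28)]
```

```bash
python3 -m inch '[[[0.45,0,0.45],0,0],[[1.1,0,0.95],0,0],[[1.8,0,1.45],0,0],[[2.3,0,1.8],0,0],[[2.8,0,2.1],0,0],[[3.3,0,2.35],0,0],[[3.8,0,2.6],0,0],[[4.35,0,2.9],0,0],[[4.9,0,3.1],0,0],[[5.4,0,3.3],0,0]]'; 
python3 -c "
from h import *
st();arc([16,14,12,11,10,9,8,7,6,5,4,3,2,1,0])"
```

```text
time: 5.15
ee_pos: [0.5206, 0.0681, 0.1026]
eef_rot: [0.024, -0.707, 0.024, 0.707]
force: [-0.2, 1.1, 0.7]
opening: 0.0004
t 5.15 tcp [0.5206 0.0681 0.1026] case -0.146 -0.004 F [-0.2  1.1  0.7] op 0.0004
jaw yaw err deg 179.95
16 [np.float64(-0.04), 0, np.float64(0.03)]
14 [np.float64(0.51), 0, np.float64(0.22)]
12 [np.float64(1.06), 0, np.float64(0.39)]
11 [np.float64(1.34), 0, np.float64(0.47)]
10 [np.float64(1.62), 0, np.float64(0.54)]
9 [np.float64(1.9), 0, np.float64(0.61)]
8 [np.float64(2.18), 0, np.float64(0.67)]
7 [np.float64(2.46), 0, np.float64(0.73)]
6 [np.float64(2.75), 0, np.float64(0.78)]
5 [np.float64(3.03), 0, np.float64(0.83)]
4 [np.float64(3.32), 0, np.float64(0.88)]
3 [np.float64(3.6), 0, np.float64(0.91)]
2 [np.float64(3.89), 0, np.float64(0.95)]
1 [np.float64(4.18), 0, np.float64(0.98)]
0 [np.float64(4.46), 0, np.float64(1.0)]
```

```bash
python3 -m inch '[[[0.3,0,0.1],0,0],[[0.6,0,0.25],0,0],[[0.9,0,0.35],0,0],[[1.2,0,0.4],0,0],[[1.5,0,0.5],0,0],[[1.8,0,0.6],0,0],[[2.1,0,0.65],0,0],[[2.4,0,0.7],0,0],[[2.6,0,0.75],0,0],[[2.8,0,0.8],0,0]]'; 
python3 -c "
from h import *
st();arc([4,3,2,1,0])
im,d=grab_frame('scene');cv2.imwrite('pics/s2.png',cv2.resize(im[80:300,140:420],None,fx=2.5,fy=2.5))"
```

```text
time: 5.98
ee_pos: [0.5129, 0.0686, 0.075]
eef_rot: [-0.024, 0.707, -0.024, -0.707]
force: [1.2, 0.6, 1.2]
opening: 0.0005
t 5.98 tcp [0.5129 0.0686 0.075 ] case -0.1537 -0.004 F [1.2 0.6 1.2] op 0.0005
jaw yaw err deg 179.95
4 [np.float64(0.55), 0, np.float64(0.11)]
3 [np.float64(0.84), 0, np.float64(0.15)]
2 [np.float64(1.13), 0, np.float64(0.18)]
1 [np.float64(1.41), 0, np.float64(0.21)]
0 [np.float64(1.7), 0, np.float64(0.23)]
```

View pics/s2.png

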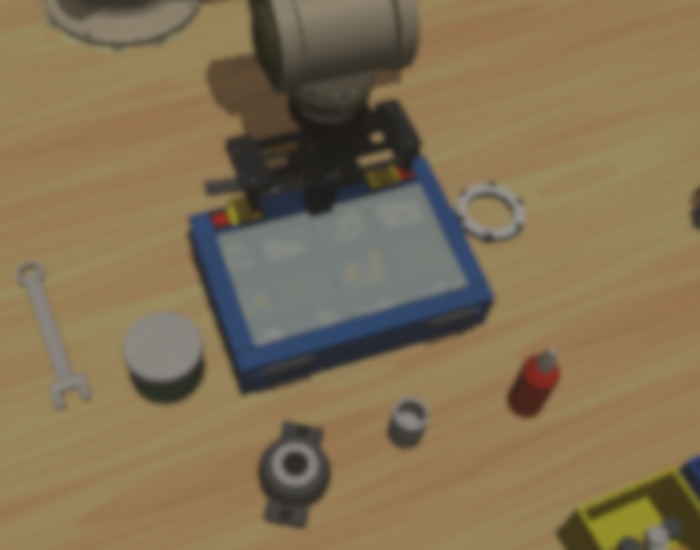

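The lid is almost shut, a few degrees open, with the red patches still showing at (220,218) and (407,172). I'll ease it down slowly from here.

```bash
python3 -m inch '[[[0.2,0,0.05],0,0],[[0.4,0,0.1],0,0],[[0.6,0,0.1],0,0],[[0.8,0,0.15],0,0],[[1.0,0,0.15],0,0],[[1.15,0,0.2],0,0],[[1.3,0,0.2],0,0],[[1.4,0,0.2],0,0],[[1.5,0,0.2],0,0],[[1.55,0,0.2],0,0]]'; python3 -c "
from h import *
st()"
```

```text
time: 6.87
ee_pos: [0.5108, 0.0688, 0.0596]
eef_rot: [0.024, -0.707, 0.024, 0.707]
force: [-0.7, 0.6, 1.1]
opening: 0.0004
t 6.87 tcp [0.5108 0.0688 0.0596] case -0.1558 -0.004 F [-0.7  0.6  1.1] op 0.0004
jaw yaw err deg 179.94
```

```bash
python3 -m inch '[[[0.05,0,0],0,0],[[0.1,0,0],0,0],[[0.15,0,0],0,0],[[0.2,0,0],0,0],[[0.25,0,0],0,0],[[0.3,0,0],0,0]]'; python3 -c "
from h import *
st()"
```

```text
time: 7.37
ee_pos: [0.511, 0.0688, 0.0582]
eef_rot: [-0.024, 0.707, -0.024, -0.706]
force: [-7.2, 0.3, 23.4]
opening: 0.0003
t 7.37 tcp [0.511  0.0688 0.0582] case -0.1556 -0.004 F [-7.2  0.3 23.4] op 0.0003
jaw yaw err deg 179.93
```

```bash
python3 -m inch '[[[-0.3,0,0],0,0],[[-1.5,0,0],0,0],[[-3.5,0,0],0,0],[[-5.3,0,0],0,0],[[-5.3,0,0],0,0],[[-5.3,0,0],0,0]]'; python3 - <<'E'
from h import *
st();s=sense();T=np.eye(4);T[:3,:3]=R();T[:3,3]=s["ee_pos"]
cw=get_calibration("wrist");cw={"intrinsics":cw["intrinsics"],"extrinsics":T@cw["tool_from_camera"]}
for n,c in(("wrist",cw),("top",get_calibration("top")),("scene",get_calibration("scene"))):
    im,d=grab_frame(n);cv2.imwrite(f"pics/{n}3.png",im);hsv=cv2.cvtColor(im,cv2.COLOR_BGR2HSV)
    v,u=np.mgrid[:384,:512];p=P(n,u,v,d,c)
    rel=p-HG;cx=rel@CX;cy=rel@CY
    y=(hsv[...,0]>20)&(hsv[...,0]<36)&(hsv[...,1]>150)&(p[...,2]>.055)&(p[...,2]<.085)&(abs(cx+.174)<.05)&(abs(cy)<.14)
    k,l,stt,ce=cv2.connectedComponentsWithStats(y.astype(np.uint8))
    for i in range(1,k):
        if stt[i,4]>15:
            m=l==i;t=m&(p[...,2]>.0665)
            print(n,ce[i].round(),stt[i,4],"all cx",np.percentile(cx[m],[2,98]).round(4),"cy",np.percentile(cy[m],[2,98]).round(4),"tab",t.sum(),*( [np.percentile(a[t],[2,98]).round(4) for a in(cx,cy,p[...,2])] if t.sum()>4 else []))
    b=(hsv[...,0]>100)&(hsv[...,0]<130)&(hsv[...,1]>120)&(p[...,2]>.048)&(p[...,2]<.07)&(abs(cx+.095)<.13)&(abs(cy)<.17)
    print(n,"lid z",np.percentile(p[...,2][b],[5,50,95]).round(4),"cx",np.percentile(cx[b],[1,99]).round(4),"cy",np.percentile(cy[b],[1,99]).round(4))
    f=b&(cx<-.15); r=b&(cx>-.03);print("  z front/rear",np.median(p[f][:,2]).round(4) if f.any() else None,np.median(p[r][:,2]).round(4) if r.any() else None)
E
```

```text
time: 7.87
ee_pos: [0.5112, 0.0688, 0.1101]
eef_rot: [-0.024, 0.707, -0.024, -0.706]
force: [-0.5, -0.0, -0.3]
opening: 0.0006
t 7.87 tcp [0.5112 0.0688 0.1101] case -0.1554 -0.004 F [-0.5 -0.  -0.3] op 0.0006
jaw yaw err deg 179.94
wrist [131. 246.] 2098 all cx [-0.1906 -0.1603] cy [0.0611 0.0941] tab 752 [-0.1801 -0.161 ] [0.0699 0.0849] [0.067  0.0716]
wrist [372. 246.] 2103 all cx [-0.1901 -0.16  ] cy [-0.0994 -0.0669] tab 741 [-0.1801 -0.1609] [-0.0908 -0.0758] [0.0673 0.0716]
wrist lid z [0.0561 0.0571 0.0582] cx [-0.1846 -0.0296] cy [-0.141   0.1362]
  z front/rear 0.0571 0.0571
top [189. 236.] 102 all cx [-0.1946 -0.1767] cy [0.0637 0.0919] tab 25 [-0.1838 -0.1765] [0.0713 0.0858] [0.0681 0.0738]
top [259. 241.] 78 all cx [-0.1944 -0.1683] cy [-0.0984 -0.065 ] tab 4
top lid z [0.0553 0.0584 0.0614] cx [-0.1899 -0.0011] cy [-0.1399  0.137 ]
  z front/rear 0.058 0.0585
scene [291. 153.] 58 all cx [-0.1879 -0.1608] cy [0.065  0.0925] tab 30 [-0.1793 -0.1606] [0.0727 0.088 ] [0.0672 0.0731]
scene [236. 167.] 74 all cx [-0.188  -0.1614] cy [-0.098  -0.0681] tab 36 [-0.1789 -0.1611] [-0.0892 -0.0737] [0.0675 0.0728]
scene lid z [0.0557 0.0579 0.0603] cx [-0.1763  0.001 ] cy [-0.1387  0.1335]
  z front/rear 0.0578 0.0579
```

View pics/wrist3.png

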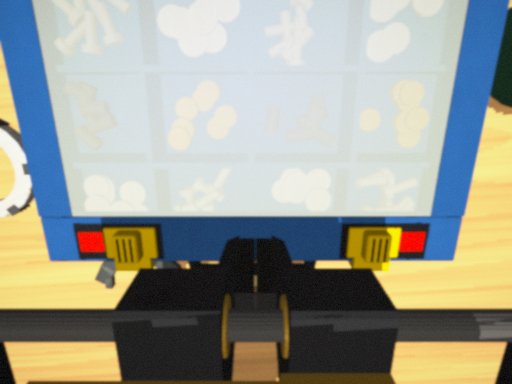

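View pics/top3.png

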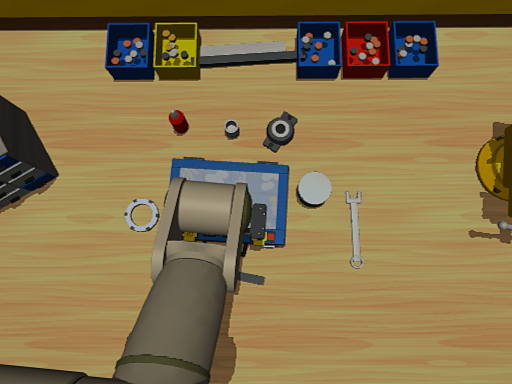

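The lid is shut: its plane measures 0.058 m at both the front and the rear edge. Both catches are still unlocked, in the wrist view at (131,246) and (372,246) with red patches beyond them. I'll do the left one first.

```bash
python3 -m inch '[[[0,-1.5,0.5],0,0],[[0,-3,1],0,0],[[0.5,-4.2,1.5],0,0],[[2,-4.5,1.5],0,0],[[3.5,-4.5,1.5],0,0],[[4.2,-4.5,1.5],0,0],[[4.45,-4.5,1.5],0,0],[[4.45,-4.5,1.5],0,0]]'; python3 -c "
from h import *
st()"
```

```text
time: 8.68
ee_pos: [0.4987, 0.1147, 0.0645]
eef_rot: [0.024, -0.706, 0.024, 0.707]
force: [0.1, 0.4, -1.1]
opening: 0.0003
t 8.68 tcp [0.4987 0.1147 0.0645] case -0.171 0.0409 F [ 0.1  0.4 -1.1] op 0.0003
jaw yaw err deg 179.95
```

```bash
python3 -m inch '[[[-0.05,-0.4,0],0,0],[[-0.1,-0.8,0],0,0],[[-0.1,-1.0,0],0,0],[[-0.1,-1.2,0],0,0],[[-0.1,-1.4,0],0,0],[[-0.1,-1.6,0],0,0],[[-0.1,-1.8,0],0,0],[[-0.1,-2.0,0],0,0],[[-0.1,-2.2,0],0,0],[[-0.1,-2.4,0],0,0]]'; python3 -c "
from h import *
st()"
```

```text
time: 9.52
ee_pos: [0.5006, 0.1387, 0.0663]
eef_rot: [-0.024, 0.707, -0.024, -0.707]
force: [-0.9, -2.7, 1.3]
opening: 0.0005
t 9.52 tcp [0.5006 0.1387 0.0663] case -0.1707 0.065 F [-0.9 -2.7  1.3] op 0.0005
jaw yaw err deg 179.95
```

```bash
python3 -m inch '[[[0.05,-0.15,0],0,0],[[0.05,-0.3,0],0,0],[[0.05,-0.4,0],0,0],[[0.05,-0.5,0],0,0],[[0.05,-0.55,0],0,0],[[0.05,-0.6,0],0,0]]'; python3 -c "
from h import *
st()"
```

```text
time: 10.02
ee_pos: [0.501, 0.1447, 0.0658]
eef_rot: [-0.024, 0.707, -0.024, -0.707]
force: [0.0, -2.1, 1.8]
opening: 0.0001
t 10.02 tcp [0.501  0.1447 0.0658] case -0.1707 0.071 F [ 0.  -2.1  1.8] op 0.0001
jaw yaw err deg 179.95
```

Still sliding at about 2 N, so it isn't at the stop yet. Continuing in small steps.

```bash
python3 -m inch '[[[0,-0.05,0],0,0],[[0,-0.1,0],0,0],[[0,-0.15,0],0,0],[[0,-0.2,0],0,0]]'; python3 -m inch '[[[0,-0.05,0],0,0],[[0,-0.1,0],0,0]]'; python3 -c "
from h import *
st()"
```

```text
time: 10.35
ee_pos: [0.5012, 0.1467, 0.0658]
eef_rot: [-0.024, 0.707, -0.024, -0.707]
force: [0.7, -3.0, 2.8]
opening: 0.0005
time: 10.52
ee_pos: [0.5013, 0.1477, 0.0658]
eef_rot: [-0.024, 0.707, -0.024, -0.707]
force: [0.5, -1.9, 3.0]
opening: 0.0008
t 10.52 tcp [0.5013 0.1477 0.0658] case -0.1707 0.074 F [ 0.5 -1.9  3. ] op 0.0008
jaw yaw err deg 179.95
```

```bash
cat > m.py <<'E'
from h import *
import sys
st();s=sense();T=np.eye(4);T[:3,:3]=R();T[:3,3]=s["ee_pos"]
cw=get_calibration("wrist");c={"intrinsics":cw["intrinsics"],"extrinsics":T@cw["tool_from_camera"]}
im,d=grab_frame("wrist");cv2.imwrite(sys.argv[1],im);hsv=cv2.cvtColor(im,cv2.COLOR_BGR2HSV)
v,u=np.mgrid[:384,:512];p=P("wrist",u,v,d,c);rel=p-HG;cx=rel@CX;cy=rel@CY
y=(hsv[...,0]>20)&(hsv[...,0]<36)&(hsv[...,1]>150)&(p[...,2]>.055)&(p[...,2]<.085)&(abs(cx+.174)<.05)&(abs(cy)<.14)
for sg in(1,-1):
    m=y&(cy*sg>.03);t=m&(p[...,2]>.0665)
    print("catch",sg,m.sum(),"cy",np.percentile(cy[m],[2,98]).round(4) if m.any() else "","tab",t.sum(),np.percentile(cy[t],[2,98]).round(4) if t.any() else "")
red=((hsv[...,0]<8)|(hsv[...,0]>172))&(hsv[...,1]>180)&(hsv[...,2]>120)&(p[...,2]>.05)&(p[...,2]<.075)
for sg in(1,-1): print("red",sg,(red&(cy*sg>0)).sum())
b=(hsv[...,0]>100)&(hsv[...,0]<130)&(hsv[...,1]>120)&(p[...,2]>.048)&(p[...,2]<.07)&(abs(cx+.095)<.13)&(abs(cy)<.17)
print("lid z",np.median(p[...,2][b]).round(4),"cy",np.percentile(cy[b],[.5,99.5]).round(4))
E
python3 m.py pics/w4.png
```

```text
t 10.52 tcp [0.5013 0.1477 0.0658] case -0.1707 0.074 F [ 0.5 -1.9  3. ] op 0.0008
jaw yaw err deg 179.95
catch 1 1535 cy [0.0803 0.1111] tab 643 [0.0843 0.1021]
catch -1 0 cy  tab 0 
red 1 8
red -1 0
lid z 0.0572 cy [-0.0611  0.137 ]
```

View pics/w4.png

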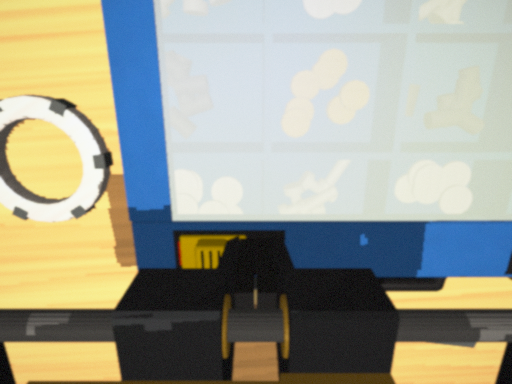

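A thin red sliver is left at (180,252), so about 1 mm of travel remains.

```bash
python3 -m inch '[[[0,-0.05,0],0,0],[[0,-0.1,0],0,0],[[0,-0.1,0],0,0]]'; python3 -m inch '[[[0,-0.04,0],0,0],[[0,-0.08,0],0,0],[[0,-0.08,0],0,0]]'
```

```text
time: 10.82
ee_pos: [0.5012, 0.1485, 0.0657]
eef_rot: [0.024, -0.707, 0.024, 0.707]
force: [0.7, -3.3, 2.2]
opening: 0.0006
time: 11.07
ee_pos: [0.5013, 0.1488, 0.0658]
eef_rot: [0.023, -0.707, 0.024, 0.707]
force: [0.1, -7.7, 2.6]
opening: 0.0006
```

```bash
python3 -m inch '[[[0,0.3,0],0,0],[[0,0.6,0],0,0],[[-1.5,0.8,0],0,0],[[-3.5,0.8,0],0,0],[[-3.5,2.5,0],0,0],[[-3.5,5.5,0],0,0],[[-3.5,8.0,0],0,0],[[-3.5,8.0,0],0,0],[[-3.5,8.0,0],0,0]]'; python3 m.py pics/w5.png;  python3 -c "
from h import *
go(case(-.1705,-.052,.0655))"
```

```text
time: 11.82
ee_pos: [0.4958, 0.0691, 0.1006]
eef_rot: [0.025, -0.706, 0.024, 0.707]
force: [0.8, -0.1, 1.1]
opening: 0.0003
t 11.82 tcp [0.4958 0.0691 0.1006] case -0.1708 -0.0048 F [ 0.8 -0.1  1.1] op 0.0003
jaw yaw err deg -179.93
catch 1 2502 cy [0.0788 0.114 ] tab 893 [0.0872 0.1025]
catch -1 2483 cy [-0.0993 -0.0668] tab 864 [-0.0909 -0.0758]
red 1 0
red -1 560
lid z 0.0571 cy [-0.141   0.1366]
now [0.4958 0.0698 0.1006] shift cm [ 3.51  4.8  -0.03]
```

View pics/w5.png

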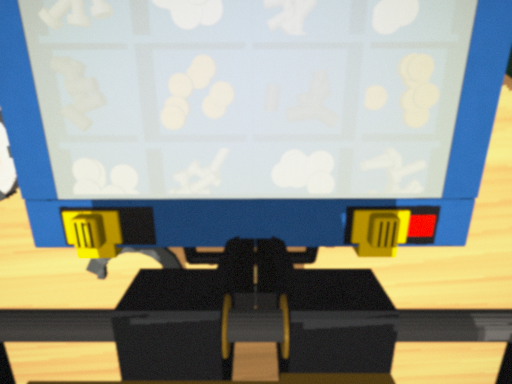

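The left catch is at its stop, with no red left at (92,230). The right one at (380,230) is next.

```bash
python3 -m inch '[[[0,1.5,0],0,0],[[0,3.2,0],0,0],[[0.5,4.4,0],0,0],[[2,4.7,0],0,0],[[3,4.7,0],0,0],[[3.45,4.7,0],0,0],[[3.45,4.7,0],0,0],[[3.45,4.7,0],0,0]]'; python3 -c "
from h import *
st()"
```

```text
time: 12.53
ee_pos: [0.4928, 0.0232, 0.0662]
eef_rot: [0.024, -0.707, 0.023, 0.707]
force: [0.2, -0.5, 0.4]
opening: 0.0002
t 12.53 tcp [0.4928 0.0232 0.0662] case -0.1706 -0.0507 F [ 0.2 -0.5  0.4] op 0.0002
jaw yaw err deg 179.91
```

Expected contact is near cy −0.063 and the stop near −0.081.

```bash
python3 -m inch '[[[0.05,0.4,0],0,0],[[0.05,0.8,0],0,0],[[0.05,1.1,0],0,0],[[0.05,1.3,0],0,0],[[0.05,1.5,0],0,0],[[0.05,1.7,0],0,0],[[0.05,1.9,0],0,0],[[0.05,2.1,0],0,0],[[0.05,2.3,0],0,0],[[0.05,2.5,0],0,0]]'; python3 -m inch '[[[0,0.15,0],0,0],[[0,0.25,0],0,0],[[0,0.35,0],0,0],[[0,0.4,0],0,0],[[0,0.4,0],0,0]]'; python3 -c "
from h import *
st()"
```

```text
time: 13.37
ee_pos: [0.4912, -0.0024, 0.0658]
eef_rot: [-0.024, 0.707, -0.024, -0.707]
force: [0.8, 2.7, 2.5]
opening: 0.0001
time: 13.78
ee_pos: [0.4911, -0.0051, 0.0658]
eef_rot: [-0.025, 0.707, -0.023, -0.706]
force: [3.0, 10.1, 2.6]
opening: 0.0006
t 13.78 tcp [ 0.4911 -0.0051  0.0658] case -0.1704 -0.0791 F [ 3.  10.1  2.6] op 0.0006
jaw yaw err deg 179.97
```

```bash
python3 -m inch '[[[0,-0.4,0],0,0],[[0,-0.9,0],0,0],[[-1.5,-1,0],0,0],[[-4,-1,0],0,0],[[-5,-3,0],0,0],[[-5,-6,0],0,0],[[-5,-7.5,0],0,0],[[-5,-7.5,0],0,0],[[-5,-7.5,0],0,0]]'; python3 m.py pics/w6.png
```

```text
time: 14.53
ee_pos: [0.4955, 0.0688, 0.1155]
eef_rot: [0.023, -0.706, 0.023, 0.707]
force: [-0.4, -0.1, 0.0]
opening: 0.0003
t 14.53 tcp [0.4955 0.0688 0.1155] case -0.171 -0.005 F [-0.4 -0.1  0. ] op 0.0003
jaw yaw err deg 179.85
catch 1 2182 cy [0.0777 0.1111] tab 764 [0.0863 0.1013]
catch -1 2198 cy [-0.1179 -0.0846] tab 756 [-0.1085 -0.0936]
red 1 0
red -1 0
lid z 0.0571 cy [-0.1423  0.136 ]
```

View pics/w6.png

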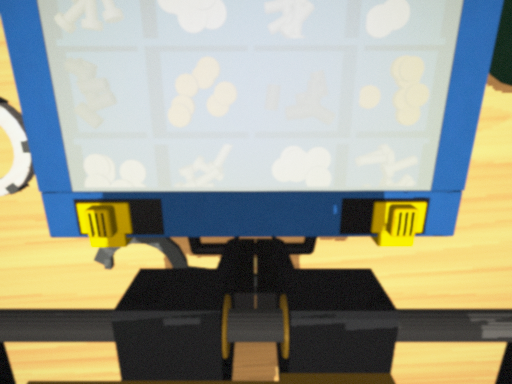

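```bash
python3 -m inch '[[[-4,0,0],0,0],[[-8,0,0],0,0],[[-12,0,0],0,0],[[-15,0,2],0,0],[[-15,0,6],0,0],[[-15,0,10],0,0],[[-15,0,14],0,0],[[-15,0,16],0,0],[[-15,0,16],0,0]]'; python3 - <<'E'
from h import *
im=cv2.imread("pics/w6.png");a=cv2.resize(im[190:260,60:180],None,fx=6,fy=4,interpolation=cv2.INTER_CUBIC);b=cv2.resize(im[190:260,325:445],None,fx=6,fy=4,interpolation=cv2.INTER_CUBIC)
cv2.imwrite("pics/z6.png",np.vstack([a,b[:,::-1]]))
st()
for n in("top","scene"):
    im,d=grab_frame(n);cv2.imwrite(f"pics/{n}7.png",im)
E
```

```text
time: 15.33
ee_pos: [0.3328, 0.0791, 0.2658]
eef_rot: [0.024, -0.707, 0.024, 0.707]
force: [1.2, -0.2, 0.4]
opening: 0.0003
t 15.33 tcp [0.3328 0.0791 0.2658] case -0.334 -0.0059 F [ 1.2 -0.2  0.4] op 0.0003
jaw yaw err deg 179.99
```

View pics/z6.png

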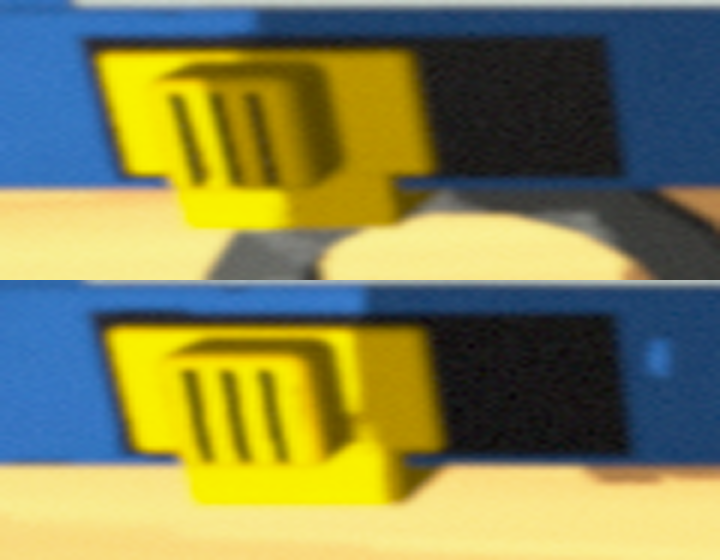

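View pics/top7.png

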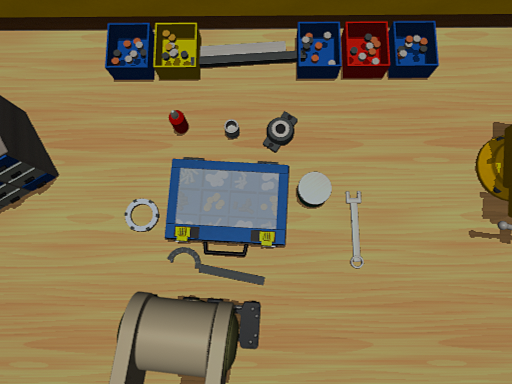

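View pics/scene7.png

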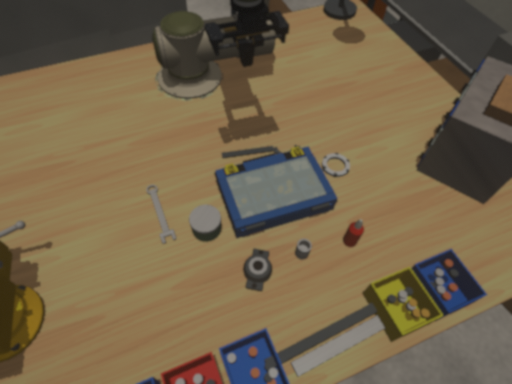

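Both catches are at the outer ends of their tracks. The two sides mirror each other and no red shows. The lid lies flat, everything around the case is where it was, and the arm is clear. I'll hand it in.

```bash
python3 -c "
from station import *
print(hand_in())"
```

```text
the job is handed in; nothing more can be done
None
```

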